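# Count black capacitors into the tray's trough and shut its cover

## Robot

A 6-joint arm with a two-finger parallel gripper is mounted at the origin on a cart in front of the work surface, level with it; the furniture and walls round the work are solid. World frame = base frame: x ahead of the robot, y to its left, z up, the work surface at z = 0. Lengths are in m, angles in rad, forces in N, time in s.
With the tool pointing down it reaches from about 0.25 to 0.775 m from the base axis. Payload 4 kg.
Tool frame: the origin (TCP) lies between the finger pads; the fingertips stand 22 mm ahead of it and the grasp point (between the pads) lies 3 mm ahead of it (finger_overhang is the distance from the TCP to the fingertips, in m); z points along the fingers, y is the line along which they close (so a half turn about z gives the same grasp; the last joint's range is limited). The gripper opens to 85 mm and grips with 20 to 120 N. Pads are 22 mm wide; open, the fingers measure 114 mm over their backs; the gripper's body (76 mm by 85 mm) begins 54 mm behind the grasp point. The pads swing forward as they close: fully open they stand 13 mm farther back than shut.
Start: joints at [1.113, 0.087, 1.371, -0, 1.684, -0.103], TCP at [0.191, 0.516, 0.253] pointing down, gripper open.
Joint ranges: [-3.1, 3.1], [-0.76, 2.03], [0.27, 2.55], [-1.08, 4.22], [0.17, 2.65], [-2.57, 2.57]. Speed limits (rad/s): [2.79, 2.79, 3.14, 3.14, 3.14, 3.14].

## Interface

Orientations are given as a 3x3 rotation matrix whose columns are the frame's x, y, z axes.
In Python, from rig import sense, capture, get_calibration, finish_job, finger_overhang gives the robot as it stands. The module is installed in compiled form; this text tells all that it offers.
- The arm moves only by the tool carry_out, never from a script. Its argument "commands" is a list of rows, each a list of 3 entries, a list of its own where there are three numbers: the shift along the world's x, y, z in units of 30 mm (1.0 is 30 mm), then the turn, a rotation vector about the world's x, y, z in units of 6 degrees (1.0 is 6 degrees), then the finger opening in mm, from 0 to 85.4. A call has exactly 10 rows; each row shifts and turns the commanded pose from where the row before left it; what a row does not reach is not made up. A row lasts 1/12 s, in which the tool goes at most 41.7 mm and 7.16 degrees, less where a joint would pass 70% of its speed; a pose out of reach is approached as far as the arm can. A call is refused whole if a number of a shift passes 1 or a number of a turn 1, either way. A call with a gripper value outside its range is refused whole. The fingers move at their own pace and stop on an object; "grip_force" is the grip in N (left out, the last holds). Time passes only in rows, so rows that do not move let the fingers close, or fill a call up. It gives the time, the measured TCP pose, the force, the opening and the grip force at its end, in the units of the state.
- sense(): the state, without advancing time (a new reading comes with each control period).
- capture(name): name is "side" or "top"; returns the picture (384x512x3 uint8, red, green, blue); there is no depth.
- get_calibration(name): a dict with "mtx" (3x3 intrinsics, pixels), "pose" (4x4, takes a point from camera to world coordinates). Camera axes: x right, y down, z forward; pixel columns grow to the right and rows downward; lengths in m; the calibration is good to about 2 mm. A picture is of the moment at which its call begins. get_calibration takes no time and is no camera call.
- finish_job(): hands the job in; it is judged then, once.
The state is a dict: "time": time; "qpos": joint angles; "joint_vel": joint speeds; "joint_efforts": joint torques, N m; "ee_pos": TCP position; "orientation": TCP orientation; "force": force on the tool from outside, world axes, zero at the start; "wrist_torque": the same for the moment, N m; "gripper_width": finger opening in m; "grip_force": force on a finger pad.
Only numpy, scipy, OpenCV 4.12 (cv2) and the standard library are available. Lean on these libraries where they do the work, as an engineer would, in place of code of your own. Each camera call takes 0.05 s, during which the arm holds its last target. There are 200 camera calls.

## Task

Count out the three black capacitors: with the fingertips, slide them across the counting tray's plate and over its edge into the trough, never picking one up, and leave the two blue ones standing where they are. Then swing the trough's green cover fully shut over them, so that the leftovers can be poured back. Disturb nothing else on the desk.

Things in the scene. Friction and masses are not known exactly. Their poses are not given: they have to be found in the camera images.
- tray: light grey counting tray, fixed: 196 mm deep (its x), 270 mm wide (its y), on the desk. Origin: centre of its underside; x points from the near side to the trough side, z up. Flat plate: top at z = 36 mm, x = -94 to 46, y = -131 to 131 mm; a rim 4 mm thick stands 10 mm above it on the short sides and the near side (pour spout there at y = -100 mm), none towards the trough
- plate_edge (a point): middle of the plate's straight far edge, tray (46, 0, 36) mm: beyond it parts drop into the trough; axes as the tray
- trough_mid (a point): centre of the trough's floor, tray (70, 0, 8) mm, 28 mm below the plate; axes as the tray. The trough is 48 mm wide (tray x = 46 to 94) and 262 mm long (y = -131 to 131); outer and end walls 4 mm thick, tops at z = 38 to 40 mm
- cover (a joint): angle of the trough's green cover about its hinge on the tray's far edge, rad: 0 = shut, flat over the trough; grows as it swings up and away from the plate; pi/2 = upright; it starts standing open at 1.75 to 2.05, 2.1 is its stop. A friction hinge: the cover stays at any angle it is left at; 0.4 to 1 N at its free edge moves it
- cover_edge (a point): middle of the free edge of the trough's green cover, a flat panel 268 mm wide (along the tray's y), 3 mm thick and 55 mm from hinge axis to free edge; a thumb tab 50 mm wide projects 7 mm further at the middle
- cover_hinge (a point): middle of the cover's hinge axis, which runs along the tray's y at tray x = +98 mm, z = 40.5 mm; the axes of this point turn with the cover
- black_1_mid (a point): centre of one of the three black capacitors: an upright can, 22 mm diameter, 26 mm tall, 14 to 28 g, loose on the plate; its z axis is the can's axis
- black_2_mid (a point): centre of one of the three black capacitors: an upright can, 22 mm diameter, 26 mm tall, 14 to 28 g, loose on the plate; its z axis is the can's axis
- black_3_mid (a point): centre of one of the three black capacitors: an upright can, 22 mm diameter, 26 mm tall, 14 to 28 g, loose on the plate; its z axis is the can's axis
- blue_1_mid (a point): centre of one of the two blue capacitors: an upright can, 25 mm diameter, 30 mm tall, loose on the plate, to be left standing there; its z axis is the can's axis
- blue_2_mid (a point): centre of one of the two blue capacitors: an upright can, 25 mm diameter, 30 mm tall, loose on the plate, to be left standing there; its z axis is the can's axis
- solder_reel: reel of solder, 54 mm diameter, 42 mm tall, standing on the desk left of the tray; origin at the centre of its underside; not part of the job
- flux_bottle: small amber dropper bottle, 33 mm wide, 102 mm tall, standing on the desk left of the tray; origin at the centre of its underside; not part of the job
- meter: teal hand meter, 142 x 74 x 44 mm, lying on the desk right of the tray; origin at the centre of its underside; not part of the job

How it is judged:
On the way, in this order (a step that is already met when the one before it is completed fails the run):
1. all three black capacitors lie in the trough (x of black_1_mid in the frame of tray between 0.048 and 0.094 m and y of black_1_mid in the frame of tray between -0.131 and 0.131 m and z of each of black_1_mid, black_2_mid, black_3_mid in the frame of tray below 0.027 m and x of black_2_mid in the frame of tray between 0.048 and 0.094 m and y of black_2_mid in the frame of tray between -0.131 and 0.131 m and x of black_3_mid in the frame of tray between 0.048 and 0.094 m and y of black_3_mid in the frame of tray between -0.131 and 0.131 m), for 0.2 s.
2. the cover is shut (value of joint cover below 0.08 rad), for 0.2 s.
At the end, for the whole second after the job is handed in: The three black capacitors lie in the trough below the plate's level, the cover is shut over them (within 0.08 rad), and both blue capacitors still stand upright within 12 mm of where they stood (all of step 1 and value of joint cover below 0.08 rad and distance of each of blue_1_mid, blue_2_mid from where it was at the start of the episode below 0.012 m and angle between each of blue_1_mid, blue_2_mid's own z axis and vertical below 0.15 rad); the robot touches nothing.
It fails at once if a capacitor is lifted (its centre more than 10 mm higher than when it stands on the plate) (height (world z) of any of black_1_mid, black_2_mid, black_3_mid above 0.059 m or height (world z) of any of blue_1_mid, blue_2_mid above 0.061 m).
It fails at once if a blue capacitor is shifted by more than 12 mm or knocked over (distance of any of blue_1_mid, blue_2_mid from where it was at the start of the episode above 0.012 m or angle between any of blue_1_mid, blue_2_mid's own z axis and vertical above 0.5 rad).
It fails at once if the solder reel, dropper bottle or hand meter is moved by more than 15 mm (distance of any of solder_reel, flux_bottle, meter from where it was at the start of the episode above 0.015 m).
It also fails if it takes over 54 s, if anything falls off the work surface, if the arm or the gripper's body presses on something with over 40 N, if the wrist force passes 120 N, or if a joint passes its speed limit or range.

## Working session

There is one attempt and no reset: what is moved stays moved. The work goes in short steps, Python scripts to look and compute and a tool call to move; the robot and the scene stay as the last step left them, time stands still between calls to the robot, and variables do not carry over. Pictures are saved under pics/ and viewed, at most 10 in all, crops included, and the job is handed in when it is done.

Besides the shell and the picture viewer there is one more tool, called after "Request:" as name([rows], argument=value, ...), one row to a line, values as JSON. carry_out: Moves the arm, as the interface text tells. Its arguments: {"type":"object","properties":{"commands":{"type":"array"},"grip_force":{"type":"number"}},"required":["commands"]}

```bash
mkdir -p pics; python3 - <<'E'
from rig import *
import cv2,numpy as np
for n in("top","side"):
    im=capture(n); cv2.imwrite(f"pics/{n}0.png",im[:,:,::-1]); c=get_calibration(n); print(n,np.round(c["mtx"],1).tolist(),np.round(c["pose"],3).tolist())
s=sense();print(s["time"],s["ee_pos"],s["orientation"],s["gripper_width"],finger_overhang)
E
```

```text
top [[402.1, 0.0, 261.8], [0.0, 402.1, 191.2], [0.0, 0.0, 1.0]] [[-0.003, -0.998, 0.064, 0.428], [-1.0, 0.003, -0.001, 0.079], [0.001, -0.064, -0.998, 1.069], [0.0, 0.0, 0.0, 1.0]]
side [[439.9, 0.0, 257.4], [0.0, 439.9, 196.4], [0.0, 0.0, 1.0]] [[0.889, -0.231, 0.396, 0.049], [-0.458, -0.469, 0.755, -0.768], [0.011, -0.852, -0.523, 0.665], [0.0, 0.0, 0.0, 1.0]]
0.1 [0.19089338 0.51536681 0.25223769] [[-9.37713714e-01  3.47407741e-01 -9.23091864e-04]
 [ 3.47408889e-01  9.37711972e-01 -1.82234568e-03]
 [ 2.32497296e-04 -2.02952886e-03 -9.99997913e-01]] 0.08542966674184839 0.022
```

View pics/top0.png

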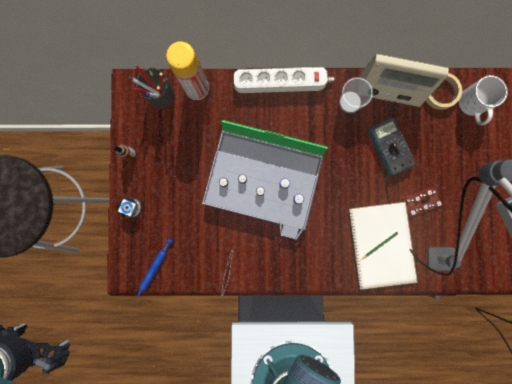

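View pics/side0.png

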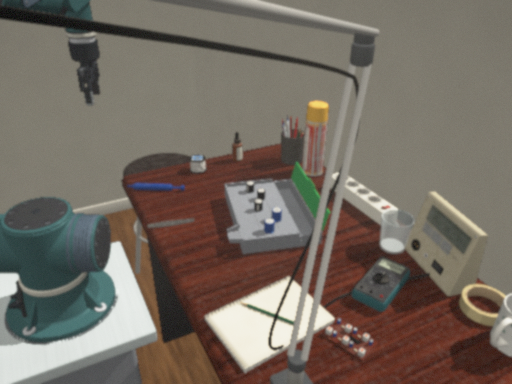

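The top view shows silver-topped cans: the blacks near (224,182), (243,179) and (260,191), the blues near (285,184) and (299,199). The green cover strip runs from (222,125) to (326,150). The side view matches this. Next I'll zoom in and measure.

```bash
cat > h.py <<'E'
import numpy as np,cv2
from rig import *
def ray(n,uv,z):
    c=get_calibration(n);P=np.array(c["pose"]);d=P[:3,:3]@np.linalg.inv(c["mtx"])@np.r_[uv,1.]
    return (P[:3,3]+d*(z-P[2,3])/d[2])
def proj(n,p):
    c=get_calibration(n);P=np.linalg.inv(c["pose"]);q=np.array(c["mtx"])@(P[:3,:3]@np.array(p)+P[:3,3]);return q[:2]/q[2]
E
python3 - <<'E'
from h import *
im=cv2.imread("pics/top0.png")
cv2.imwrite("pics/c1.png",cv2.resize(im[110:245,195:335],None,fx=5,fy=5,interpolation=cv2.INTER_CUBIC)[:600])
hsv=cv2.cvtColor(im,cv2.COLOR_BGR2HSV)
g=cv2.inRange(hsv,(50,120,40),(75,255,255)); g[:, :200]=0;g[:,340:]=0
ys,xs=np.nonzero(g);r=cv2.minAreaRect(np.c_[xs,ys].astype(np.float32));print(r,cv2.boxPoints(r))
# bright can tops
m=(im.min(2)>165).astype(np.uint8);m[:165]=0;m[215:]=0;m[:,:210]=0;m[:,312:]=0
n,l,st,ce=cv2.connectedComponentsWithStats(m)
for i in range(1,n):print(st[i],ce[i])
# tray mask
t=((hsv[...,1]<70)&(hsv[...,2]>90)).astype(np.uint8);t[:115]=0;t[245:]=0;t[:,:195]=0;t[:,332:]=0
n,l,st,ce=cv2.connectedComponentsWithStats(t);k=1+np.argmax(st[1:,4]);ys,xs=np.nonzero(l==k)
r=cv2.minAreaRect(np.c_[xs,ys].astype(np.float32));print("tray",r,cv2.boxPoints(r).tolist())
E
```

```text
((272.7312316894531, 137.47901916503906), (108.41582489013672, 9.93265151977539), 14.470293045043945) [[219.00197 128.74243]
 [221.4839  119.12488]
 [326.4605  146.2156 ]
 [323.97858 155.83316]]
[ 210  165  102   50 3798] [259.78278041 188.56029489]
tray ((261.4080505371094, 184.94949340820312), (106.73448181152344, 87.44388580322266), 14.743562698364258) [[198.6710205078125, 213.6502685546875], [220.92489624023438, 129.08551025390625], [324.14508056640625, 156.24871826171875], [301.8912048339844, 240.8134765625]]
```

View pics/c1.png

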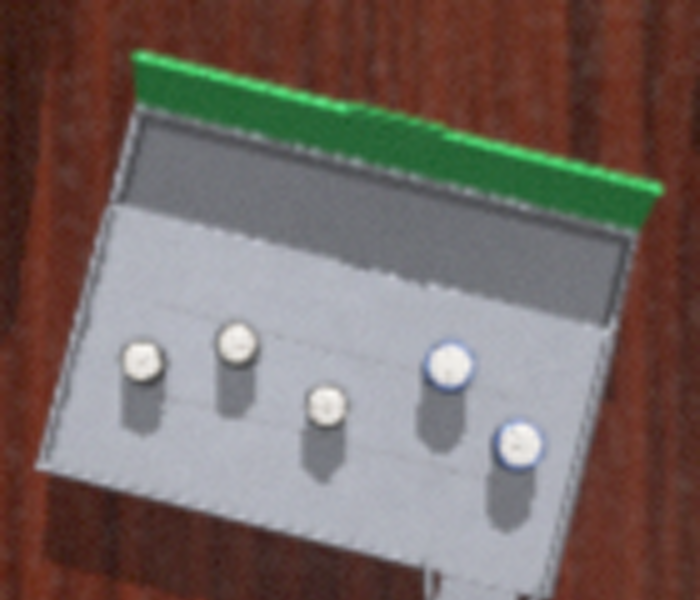

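The crop shows black tops at crop pixels (143,361), (238,344) and (326,406), blue tops at (450,367) and (519,445). The plate edge runs from (118,205) to (612,327), and the cover leans open with its tab at the middle.

```bash
cat > m.py <<'E'
from h import *
f=lambda c:np.array(c)/5+np.array([195,110])-0.4
a,b=ray("top",f((118,205)),.036),ray("top",f((612,327)),.036)
print("edge len",np.linalg.norm(a-b),a,b)
nl=ray("top",f((40,467)),.046);print("nearleft",nl)
e=(a-b);yaw=np.arctan2(-e[0],e[1]);  # tray y axis=(-sin,cos)
R=np.array([[np.cos(yaw),-np.sin(yaw)],[np.sin(yaw),np.cos(yaw)]])
o=(a+b)[:2]/2-R@[.046,0];print("yaw",np.degrees(yaw),"origin",o)
im=cv2.imread("pics/top0.png");m=(im.min(2)>195).astype(np.uint8)
for n,c,h in(("k1",(143,361),.062),("k2",(238,344),.062),("k3",(326,406),.062),("b1",(450,367),.066),("b2",(519,445),.066)):
    u=f(c);x,y=np.round(u).astype(int);w=m[y-6:y+7,x-6:x+7];ys,xs=np.nonzero(w);v=np.array([xs.mean()+x-6,ys.mean()+y-6])
    p=ray("top",v,h)[:2];print(n,u,v,len(xs),"world",p.round(4),"tray",(R.T@(p-o)).round(4))
print("nl tray",R.T@(nl[:2]-o))
for n,c,z in(("hl",(138,105),.0405),("hr",(632,235),.0405),("el",(133,55),.095),("er",(663,188),.095)):
    p=ray("top",f(c),z)[:2];print(n,p,R.T@(p-o))
# side checks
for t in((.046,.131,.036),(.046,-.131,.036),(-.098,.135,.046)):
    print(proj("side",np.r_[o+R@t[:2],t[2]]))
E
python3 m.py; python3 -c "
import cv2
im=cv2.imread('pics/side0.png');cv2.imwrite('pics/s1.png',cv2.resize(im[160:260,215:335],None,fx=6,fy=6,interpolation=2))"
```

```text
edge len 0.2631596940281855 [0.60024276 0.1908078  0.036     ] [ 0.53600916 -0.06439226  0.036     ]
nearleft [0.46424743 0.22886836 0.046     ]
yaw -14.12782632129371 origin [0.5235173  0.07443573]
k1 [223.2 181.8] [222.74285714 181.51428571] 35 world [0.5175 0.1763] tray [-0.0307  0.0973]
k2 [242.2 178.4] [241.82857143 178.        ] 35 world [0.5263 0.1283] tray [-0.0105  0.0529]
k3 [259.8 190.8] [259.96875 190.34375] 32 world [0.495  0.0828] tray [-0.0297  0.0012]
b1 [284.6 183. ] [284.64583333 182.39583333] 48 world [0.5145 0.021 ] tray [ 0.0043 -0.054 ]
b2 [298.4 198.6] [298.75   198.4375] 48 world [ 0.4742 -0.014 ] tray [-0.0262 -0.0978]
nl tray [-0.09517201  0.13529465]
hl [0.65165685 0.18018103] [0.09845284 0.13382396]
hr [ 0.5831459  -0.07463573] [ 0.0942113  -0.13000807]
el [0.66464937 0.17736165] [0.11174055 0.13426115]
er [ 0.59803559 -0.0819296 ] [ 0.11043097 -0.13344697]
[272.52597689 182.37524072]
[300.53319313 235.39290374]
[222.89215947 183.88265414]
```

View pics/s1.png

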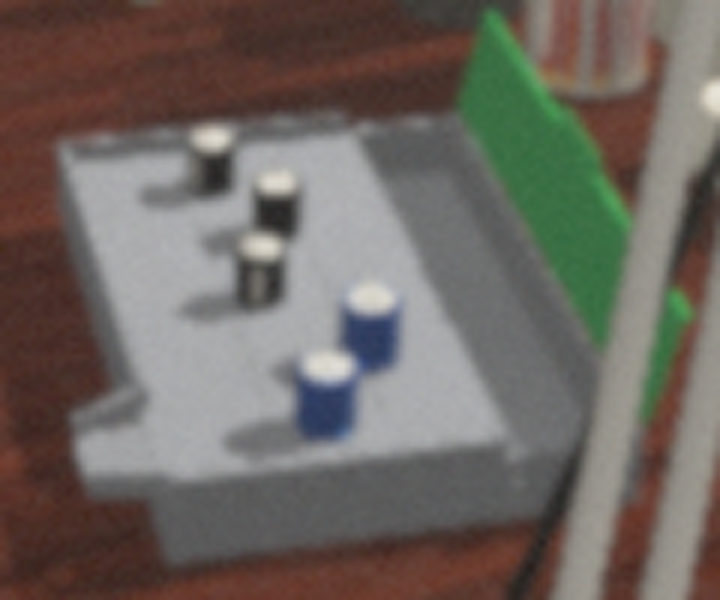

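Plate edge length and rim corner agree with the model to within 3 mm, and the tray yaw is about -14.5°. I'll push with the fingers about 13 mm apart, so their two front edges cradle each can.

Request:
carry_out([
  [[0.7,-0.8,0],[0,0,0.5],13],
  [[0.7,-0.8,0],[0,0,0.46],13],
  [[0.7,-0.8,0],[0,0,0],13],
  [[0.7,-0.8,0],[0,0,0],13],
  [[0.7,-0.8,0],[0,0,0],13],
  [[0.7,-0.8,0],[0,0,0],13],
  [[0.7,-0.8,0],[0,0,0],13],
  [[0.7,-0.8,0],[0,0,0],13],
  [[0.7,-0.8,0],[0,0,0],13],
  [[0.7,-0.8,0],[0,0,0],13],
])

```text
time: 0.93
ee_pos: [0.4016, 0.2743, 0.2528]
orientation: [[-0.968, 0.252, -0.001], [0.252, 0.968, -0.0], [0.001, -0.0, -1.0]]
force: [0.1, -0.1, 0.3]
gripper_width: 0.0129
grip_force: 0.0
```

Request:
carry_out([
  [[0.4,-0.45,-0.3],[0,0,0],13],
  [[0.4,-0.45,-0.3],[0,0,0],13],
  [[0.4,-0.45,-0.4],[0,0,0],13],
  [[0.4,-0.45,-0.5],[0,0,0],13],
  [[0.4,-0.4,-0.6],[0,0,0],13],
  [[0.4,-0.4,-0.7],[0,0,0],13],
  [[0.43,-0.4,-0.7],[0,0,0],13],
  [[0,0,-0.7],[0,0,0],13],
  [[0,0,-0.7],[0,0,0],13],
  [[0,0,0],[0,0,0],13],
])

```text
time: 1.77
ee_pos: [0.4826, 0.1844, 0.1006]
orientation: [[-0.968, 0.252, -0.011], [0.252, 0.968, -0.003], [0.01, -0.005, -1.0]]
force: [-1.1, -1.3, -0.9]
gripper_width: 0.0129
grip_force: 0.0
```

```bash
python3 - <<'E'
from h import *
im=capture("side")[:,:,::-1];s=sense();p=s["ee_pos"];print(p)
im=im.copy();
for d in(.022,.035):
    q=proj("side",p-[0,0,d]);print(q)
q=proj("side",p-[0,0,.022]);x,y=q.astype(int)
cv2.imwrite("pics/s2.png",cv2.resize(im[y-60:y+60,x-60:x+80],None,fx=5,fy=5,interpolation=2));print(x,y)
t=capture("top")[:,:,::-1];cv2.imwrite("pics/t2.png",t)
E
```

```text
[0.48378872 0.18501382 0.10318754]
[236.55066235 178.14198323]
[236.61511131 182.29288241]
236 178
```

View pics/s2.png

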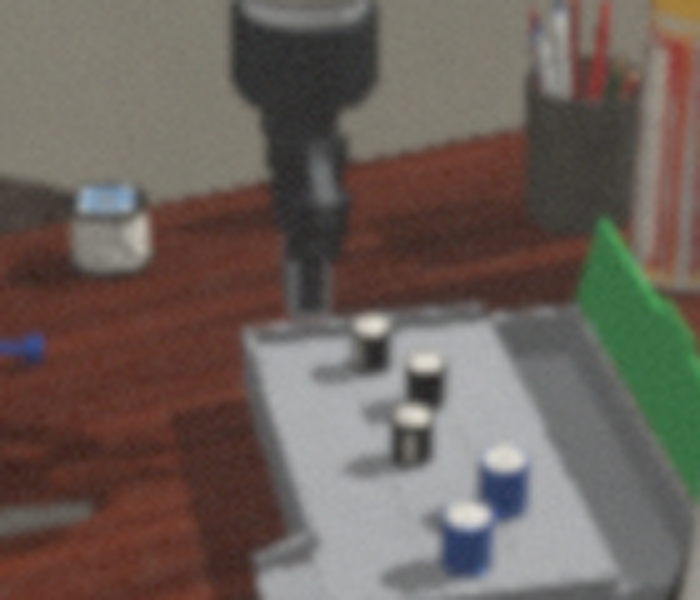

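The side view puts the fingertips at roughly crop (308,310), close to the 22 mm overhang that the projection predicted. I'll descend behind black 1, short of the plate.

Request:
carry_out([
  [[0,0,-0.3],[0,0,0],13],
  [[0,0,-0.3],[0,0,0],13],
  [[0,0,-0.3],[0,0,0],13],
  [[0,0,-0.3],[0,0,0],13],
  [[0,0,-0.1],[0,0,0],13],
  [[0,0,0],[0,0,0],13],
  [[0.1,-0.025,0],[0,0,0],13],
  [[0.1,-0.025,0],[0,0,0],13],
  [[0.1,-0.025,0],[0,0,0],13],
  [[0,0,0],[0,0,0],13],
])

```text
time: 2.7
ee_pos: [0.4962, 0.1834, 0.068]
orientation: [[-0.968, 0.252, 0.002], [0.252, 0.968, 0.0], [-0.002, 0.001, -1.0]]
force: [-0.2, -0.1, -0.1]
gripper_width: 0.0131
grip_force: 0.0
```

Request:
carry_out([
  [[0.1,-0.03,-0.03],[0,0,0],13],
  [[0.2,-0.06,-0.03],[0,0,0],13],
  [[0.2,-0.05,0],[0,0,0],13],
  [[0.2,-0.05,0],[0,0,0],13],
  [[0.2,-0.05,0],[0,0,0],13],
  [[0.2,-0.05,0],[0,0,0],13],
  [[0.2,-0.05,0],[0,0,0],13],
  [[0.2,-0.05,0],[0,0,0],13],
  [[0.2,-0.05,0],[0,0,0],13],
  [[0.2,-0.05,0],[0,0,0],13],
])

```text
time: 3.53
ee_pos: [0.5526, 0.1686, 0.0655]
orientation: [[-0.968, 0.252, -0.0], [0.252, 0.968, 0.0], [0.0, 0.0, -1.0]]
force: [-0.1, 0.1, 0.1]
gripper_width: 0.0129
grip_force: 0.1
```

Request:
carry_out([
  [[0.2,-0.05,0],[0,0,0],13],
  [[0.2,-0.05,0],[0,0,0],13],
  [[0.2,-0.05,0],[0,0,0],13],
  [[0.2,-0.05,0],[0,0,0],13],
  [[0.2,-0.05,0],[0,0,0],13],
  [[0.1,-0.03,0],[0,0,0],13],
  [[0,0,0],[0,0,0],13],
  [[0,0,0],[0,0,0],13],
  [[0,0,0],[0,0,0],13],
  [[0,0,0],[0,0,0],13],
])

```text
time: 4.37
ee_pos: [0.5847, 0.1605, 0.0655]
orientation: [[-0.968, 0.251, -0.0], [0.251, 0.968, 0.0], [0.0, 0.0, -1.0]]
force: [0.5, 0.4, -0.5]
gripper_width: 0.0132
grip_force: 0.0
```

```bash
python3 - <<'E'
from h import *
a=capture("side")[:,:,::-1][150:270,205:345];b=capture("top")[:,:,::-1][110:240,195:335]
cv2.imwrite("pics/s3.png",np.hstack([cv2.resize(a,(400,343),interpolation=2),cv2.resize(b,(390,343),interpolation=2)]))
E
```

```text
(no output)
```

View pics/s3.png

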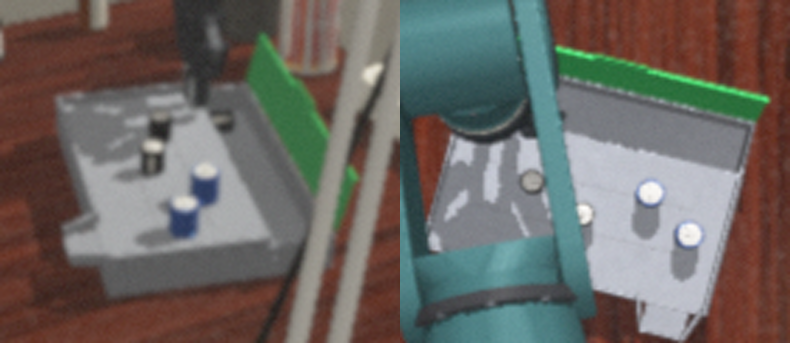

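The left panel shows black 1 lying in the trough at (220,120), and the other four cans haven't moved. Black 2 is next.

Request:
carry_out([
  [[-0.1,0.03,0.4],[0,0,0],13],
  [[0,0,0.6],[0,0,0],13],
  [[0,0,0.5],[0,0,0],13],
  [[-0.5,-0.14,0],[0,0,0],13],
  [[-0.6,-0.17,0],[0,0,0],13],
  [[-0.6,-0.17,0],[0,0,0],13],
  [[-0.6,-0.17,0],[0,0,0],13],
  [[-0.6,-0.17,0],[0,0,0],13],
  [[0,0,0],[0,0,0],13],
  [[0,0,0],[0,0,0],13],
])

```text
time: 5.3
ee_pos: [0.4949, 0.1368, 0.1117]
orientation: [[-0.968, 0.251, 0.002], [0.251, 0.968, 0.0], [-0.002, 0.001, -1.0]]
force: [-0.3, 0.5, 0.6]
gripper_width: 0.013
grip_force: 0.0
```

Request:
carry_out([
  [[0,0,-0.3],[0,0,0],13],
  [[0,0,-0.4],[0,0,0],13],
  [[0,0,-0.4],[0,0,0],13],
  [[0,0,-0.3],[0,0,0],13],
  [[0,0,-0.13],[0,0,0],13],
  [[0,0,0],[0,0,0],13],
  [[0.1,-0.025,0],[0,0,0],13],
  [[0.15,-0.04,0],[0,0,0],13],
  [[0.2,-0.05,0],[0,0,0],13],
  [[0.2,-0.05,0],[0,0,0],13],
])

```text
time: 6.13
ee_pos: [0.5157, 0.1317, 0.0654]
orientation: [[-0.968, 0.252, 0.002], [0.252, 0.968, 0.0], [-0.002, 0.001, -1.0]]
force: [0.1, -0.5, 0.9]
gripper_width: 0.013
grip_force: 0.0
```

Request:
carry_out([
  [[0.2,-0.05,0],[0,0,0],13],
  [[0.2,-0.05,0],[0,0,0],13],
  [[0.2,-0.05,0],[0,0,0],13],
  [[0.2,-0.05,0],[0,0,0],13],
  [[0.2,-0.05,0],[0,0,0],13],
  [[0.2,-0.05,0],[0,0,0],13],
  [[0.2,-0.05,0],[0,0,0],13],
  [[0.2,-0.05,0],[0,0,0],13],
  [[0.2,-0.05,0],[0,0,0],13],
  [[0.2,-0.06,0],[0,0,0],13],
])

```text
time: 6.97
ee_pos: [0.5751, 0.1163, 0.0646]
orientation: [[-0.968, 0.251, 0.0], [0.251, 0.968, 0.0], [-0.0, 0.0, -1.0]]
force: [0.5, 0.1, 0.2]
gripper_width: 0.0127
grip_force: 0.0
```

Request:
carry_out([
  [[0,0,0],[0,0,0],13],
  [[0,0,0],[0,0,0],13],
  [[-0.1,0.03,0.4],[0,0,0],13],
  [[0,0,0.6],[0,0,0],13],
  [[0,0,0.5],[0,0,0],13],
  [[-0.8,-0.18,0],[0,0,0],13],
  [[-0.9,-0.23,0],[0,0,0],13],
  [[-0.9,-0.23,0],[0,0,0],13],
  [[-0.8,-0.18,0],[0,0,0],13],
  [[-0.3,-0.05,0],[0,0,0],13],
])

```text
time: 7.8
ee_pos: [0.4573, 0.091, 0.1101]
orientation: [[-0.968, 0.251, -0.001], [0.251, 0.968, -0.0], [0.001, -0.0, -1.0]]
force: [-0.1, 0.9, -0.1]
gripper_width: 0.0129
grip_force: 0.0
```

Request:
carry_out([
  [[0,0,0],[0,0,0],13],
  [[0,0,-0.3],[0,0,0],13],
  [[0,0,-0.4],[0,0,0],13],
  [[0,0,-0.4],[0,0,0],13],
  [[0,0,-0.3],[0,0,0],13],
  [[0,0,-0.1],[0,0,0],13],
  [[0,0,0],[0,0,0],13],
  [[0,0,0],[0,0,0],13],
  [[0,0,0],[0,0,0],13],
  [[0,0,0],[0,0,0],13],
])

```text
time: 8.63
ee_pos: [0.4612, 0.0913, 0.0654]
orientation: [[-0.968, 0.252, 0.002], [0.252, 0.968, 0.0], [-0.002, 0.001, -1.0]]
force: [0.4, 0.4, -0.2]
gripper_width: 0.0127
grip_force: 0.0
```

```bash
python3 - <<'E'
from h import *
a=capture("side")[:,:,::-1][150:270,205:345];b=capture("top")[:,:,::-1][110:240,195:335]
cv2.imwrite("pics/s4.png",np.hstack([cv2.resize(a,(400,343),interpolation=2),cv2.resize(b,(390,343),interpolation=2)]))
E
```

```text
(no output)
```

View pics/s4.png

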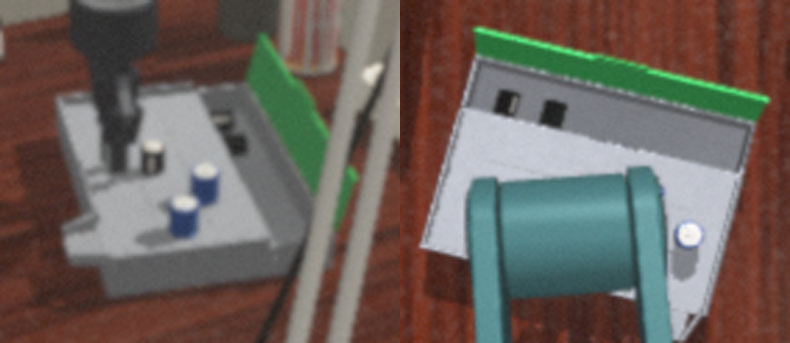

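Both panels show two black cans lying in the trough, at right-panel (508,102) and (553,112). The fingers are behind black 3.

Request:
carry_out([
  [[0.1,-0.03,0],[0,0,0],13],
  [[0.15,-0.04,0],[0,0,0],13],
  [[0.2,-0.05,0],[0,0,0],13],
  [[0.2,-0.05,0],[0,0,0],13],
  [[0.2,-0.05,0],[0,0,0],13],
  [[0.2,-0.05,0],[0,0,0],13],
  [[0.2,-0.05,0],[0,0,0],13],
  [[0.2,-0.05,0],[0,0,0],13],
  [[0.2,-0.05,0],[0,0,0],13],
  [[0.2,-0.05,0],[0,0,0],13],
])

```text
time: 9.57
ee_pos: [0.5166, 0.077, 0.0645]
orientation: [[-0.968, 0.252, -0.0], [0.252, 0.968, 0.0], [0.0, 0.0, -1.0]]
force: [0.6, 0.7, 0.1]
gripper_width: 0.013
grip_force: 0.1
```

Request:
carry_out([
  [[0.2,-0.05,0],[0,0,0],13],
  [[0.2,-0.05,0],[0,0,0],13],
  [[0.2,-0.05,0],[0,0,0],13],
  [[0.2,-0.06,0],[0,0,0],13],
  [[0.2,-0.05,0],[0,0,0],13],
  [[0.2,-0.05,0],[0,0,0],13],
  [[0.2,-0.05,0],[0,0,0],13],
  [[0.2,-0.05,0],[0,0,0],13],
  [[0,0,0],[0,0,0],13],
  [[0,0,0],[0,0,0],13],
])

```text
time: 10.4
ee_pos: [0.5642, 0.0647, 0.0646]
orientation: [[-0.968, 0.252, -0.0], [0.252, 0.968, 0.0], [0.0, 0.0, -1.0]]
force: [0.3, -0.9, 0.7]
gripper_width: 0.0131
grip_force: 0.0
```

Request:
carry_out([
  [[-0.1,0.03,0.5],[0,0,0],13],
  [[0,0,0.8],[0,0,0],13],
  [[0,0,0.8],[0,0,0],13],
  [[0,0,0.8],[0,0,0],5],
  [[0.4,-0.1,0],[0,0,0],5],
  [[0.7,-0.2,0],[0,0,0],5],
  [[0.8,-0.2,0],[0,0,0],5],
  [[0.8,-0.2,0],[0,0,0],5],
  [[0.7,-0.23,0],[0,0,0],5],
  [[0,0,0],[0,0,0],5],
])

```text
time: 11.23
ee_pos: [0.6654, 0.0364, 0.1506]
orientation: [[-0.967, 0.253, 0.001], [0.253, 0.967, -0.001], [-0.001, -0.0, -1.0]]
force: [-1.8, 0.4, 0.0]
gripper_width: 0.0047
grip_force: 0.0
```

```bash
python3 - <<'E'
from h import *
p=sense()["ee_pos"];print(p)
a=capture("side")[:,:,::-1][130:270,205:345];b=capture("top")[:,:,::-1][110:240,195:335]
cv2.imwrite("pics/s5.png",np.hstack([cv2.resize(a,(400,400),interpolation=2),cv2.resize(b,(400,371),interpolation=2,)[:,:].copy() if 0 else cv2.resize(b,(400,400),interpolation=2)]))
E
```

```text
[0.66544372 0.03640758 0.15061412]
```

View pics/s5.png

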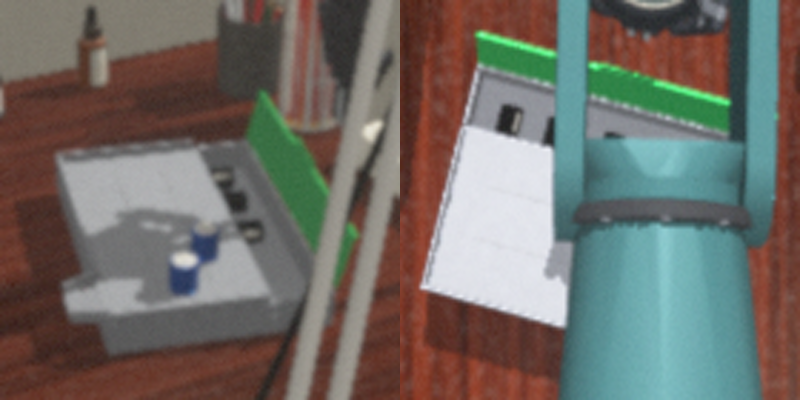

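All three black cans lie in the trough (left panel (220,178), (237,200), (250,232)), and both blues are standing. The tool is behind and above the cover. I'll lower it there, then pull.

Request:
carry_out([
  [[0,0,-0.3],[0,0,0],5],
  [[0,0,-0.4],[0,0,0],5],
  [[0,0,-0.4],[0,0,0],5],
  [[0,0,-0.4],[0,0,0],5],
  [[0,0,-0.27],[0,0,0],5],
  [[0,0,0],[0,0,0],5],
  [[-0.1,0.025,0],[0,0,0],5],
  [[-0.1,0.025,0],[0,0,0],5],
  [[-0.1,0.025,0],[0,0,0],5],
  [[0,0,0],[0,0,0],5],
])

```text
time: 12.17
ee_pos: [0.6539, 0.0403, 0.0997]
orientation: [[-0.968, 0.251, 0.001], [0.251, 0.968, 0.0], [-0.001, 0.001, -1.0]]
force: [0.4, 0.6, -0.2]
gripper_width: 0.0048
grip_force: 0.0
```

Request:
carry_out([
  [[-0.2,0.05,0],[0,0,0],5],
  [[-0.2,0.05,0],[0,0,0],5],
  [[-0.2,0.05,0],[0,0,0],5],
  [[-0.2,0.05,0],[0,0,0],5],
  [[-0.2,0.05,0],[0,0,0],5],
  [[-0.2,0.05,0],[0,0,0],5],
  [[-0.2,0.05,0],[0,0,0],5],
  [[-0.2,0.05,0],[0,0,0],5],
  [[-0.2,0.05,0],[0,0,0],5],
  [[-0.2,0.05,0],[0,0,0],5],
])

```text
time: 13.0
ee_pos: [0.5933, 0.0553, 0.0985]
orientation: [[-0.968, 0.252, -0.0], [0.252, 0.968, 0.0], [0.0, 0.0, -1.0]]
force: [0.3, -0.2, 0.6]
gripper_width: 0.0051
grip_force: 0.2
```

Request:
carry_out([
  [[-0.1,0.025,-0.15],[0,0,0],5],
  [[0,0,-0.15],[0,0,0],5],
  [[0,0,-0.15],[0,0,0],5],
  [[0,0,-0.15],[0,0,0],5],
  [[0,0,-0.15],[0,0,0],5],
  [[0,0,-0.1],[0,0,0],5],
  [[0,0,-0.1],[0,0,0],5],
  [[0,0,-0.1],[0,0,0],5],
  [[0,0,0],[0,0,0],5],
  [[0,0,0],[0,0,0],5],
])

```text
time: 13.83
ee_pos: [0.5909, 0.0558, 0.0667]
orientation: [[-0.968, 0.252, -0.0], [0.252, 0.968, 0.0], [0.0, -0.0, -1.0]]
force: [0.1, -0.4, 0.3]
gripper_width: 0.005
grip_force: 0.0
```

Request:
carry_out([
  [[0,0,-0.03],[0,0,0],5],
  [[0,0,-0.03],[0,0,0],5],
  [[0,0,-0.03],[0,0,0],5],
  [[0,0,0],[0,0,0],5],
  [[0,0,0],[0,0,0],5],
  [[0,0,0],[0,0,0],5],
  [[0,0,0],[0,0,0],5],
  [[0,0,0],[0,0,0],5],
  [[0,0,0],[0,0,0],5],
  [[0,0,0],[0,0,0],5],
])

```text
time: 14.67
ee_pos: [0.591, 0.0559, 0.0644]
orientation: [[-0.968, 0.252, 0.0], [0.252, 0.968, 0.0], [-0.0, 0.0, -1.0]]
force: [-1.0, 0.3, -0.9]
gripper_width: 0.0048
grip_force: 0.0
```

Request:
carry_out([
  [[0,0,-0.03],[0,0,0],5],
  [[0,0,-0.03],[0,0,0],5],
  [[0,0,0],[0,0,0],5],
  [[0,0,0],[0,0,0],5],
  [[0,0,0],[0,0,0],5],
  [[0,0,0],[0,0,0],5],
  [[0,0,0],[0,0,0],5],
  [[0,0,0],[0,0,0],5],
  [[0,0,0],[0,0,0],5],
  [[0,0,0],[0,0,0],5],
])

```text
time: 15.5
ee_pos: [0.591, 0.0559, 0.0642]
orientation: [[-0.968, 0.251, 0.001], [0.251, 0.968, 0.0], [-0.001, 0.0, -1.0]]
force: [-3.6, -0.7, 6.7]
gripper_width: 0.0047
grip_force: 3.4
```

At tip height 42 mm the force jumps to about 7 N, so the cover sits on its stop. I'll lift off, swing clear and check.

Request:
carry_out([
  [[0,0,0.2],[0,0,0],5],
  [[0,0,0.5],[0,0,0],5],
  [[0,0,0.8],[0,0,0],5],
  [[0,0,0.9],[0,0,0],5],
  [[0,0,0.9],[0,0,0],5],
  [[0,0.8,0.5],[0,0,0],5],
  [[0,0.9,0.4],[0,0,0],5],
  [[0,0.9,0],[0,0,0],5],
  [[0,0.9,0],[0,0,0],5],
  [[0,0.9,0],[0,0,0],5],
])

```text
time: 16.33
ee_pos: [0.5911, 0.189, 0.1893]
orientation: [[-0.968, 0.252, 0.001], [0.252, 0.968, 0.0], [-0.001, 0.001, -1.0]]
force: [-0.3, -0.1, -0.3]
gripper_width: 0.0048
grip_force: 0.0
```

Request:
carry_out([
  [[-0.5,0.8,0],[0,0,0],5],
  [[-0.5,0.8,0],[0,0,0],5],
  [[-0.5,0.8,0],[0,0,0],5],
  [[-0.5,0.8,0],[0,0,0],5],
  [[-0.5,0.8,0],[0,0,0],5],
  [[-0.5,0.8,0],[0,0,0],5],
  [[-0.5,0.8,0],[0,0,0],5],
  [[-0.5,0.4,0],[0,0,0],5],
  [[0,0,0],[0,0,0],5],
  [[0,0,0],[0,0,0],5],
])

```text
time: 17.17
ee_pos: [0.4704, 0.3685, 0.1886]
orientation: [[-0.968, 0.249, 0.0], [0.249, 0.968, -0.0], [-0.001, -0.0, -1.0]]
force: [0.4, -0.5, -0.1]
gripper_width: 0.0051
grip_force: 0.0
```

```bash
python3 - <<'E'
from h import *
s=sense();print(s["ee_pos"],s["time"])
a=capture("side")[:,:,::-1][130:270,205:345];t=capture("top")[:,:,::-1].copy();b=t[110:240,195:335]
cv2.imwrite("pics/s6.png",np.hstack([cv2.resize(a,(400,400),interpolation=2),cv2.resize(b,(400,400),interpolation=2)]))
m=(t.min(2)>195).astype(np.uint8)
for x,y in((285,182),(299,198)):
    w=m[y-6:y+7,x-6:x+7];ys,xs=np.nonzero(w);print(xs.mean()+x-6,ys.mean()+y-6,ray("top",(xs.mean()+x-6,ys.mean()+y-6),.066)[:2])
E
```

```text
[0.47038442 0.36852512 0.18861687] 17.1667
284.6458333333333 182.39583333333334 [0.51451382 0.02097018]
298.6875 198.39583333333334 [ 0.47433431 -0.01381819]
```

View pics/s6.png

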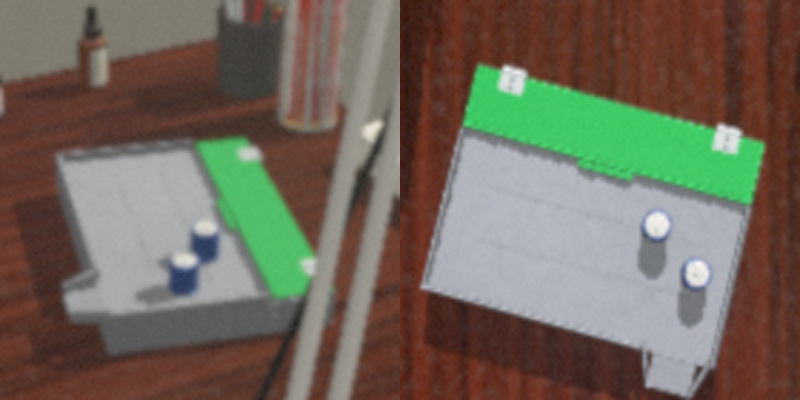

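The cover lies flat over the trough, its tab at right-panel (607,170), and the blue cans measure within 0.5 mm of where they started.

```bash
python3 -c "
from rig import *
print(finish_job())"
```

```text
the job is handed in; nothing more can be done
None
```

The job is handed in with the three black capacitors slid into the trough, the green cover shut flat over them and the two blue ones still in place; the hand-in returned no verdict.

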